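# Take the battery pack of the tattoo power unit to its charger

### The job

Pinch the two side tabs of the power unit's clip-on battery cover together to free it, lift the cover off and put it down inside the shallow white tray. Then lift the battery pack out by its fin and set it down right way up in the recess of the charging cradle, lying flat on the floor of the recess. Put the cover and the pack down rather than dropping them, and leave the bottle, the cup and the tattoo machine where they are.

Things in the scene. Friction and masses are not known exactly. Their poses are not given: they have to be found in the camera images.
- power_unit: Fixed grey box, 170 (x) x 112 (y) x 56 high, origin at the centre of its underside. Its flat top (the deck, 56 above the origin) has a central opening 116 x 52, closed at the start by the cover. The battery pack stands in the bay below, its long side along the unit's x. The unit stands anywhere within about 45 mm of the middle of the work area, turned up to about 0.45 rad.
- cover_centre (a point): Centre of the dark clip-on cover, a hollow hood 132 (x) x 48 (y) x 40 high, 0.11 kg; this point is 20 above its lower rim, which at the start rests on the deck. Axes as the unit's at the start. A light grey ribbed spring tab stands proud in the middle of each long side.
- tab_left_face (a point): Middle of the outer face of the tab on the cover's +y side. The face is an upright ribbed plate 44 long (cover x) and 31 high, from 3 to 34 above the hood's rim; this point is 20 above the rim and 28 from the cover's centre plane. The two faces are 56 apart when free, 40 when both are fully pressed.
- tab_right_face (a point): The same on the cover's -y side.
- tab_left (a joint): Inward travel of the +y tab in m: 0 free, 0.008 fully pressed against its stop. Pressing takes 2 N at first, 6 N at the stop; it springs back. The hook overlaps the deck's edge by 4 mm (up to 6 as the cover can shift sideways about 2 mm), so both tabs must be held well in, best to the stop, while the cover is lifted straight up.
- tab_right (a joint): The same for the -y tab.
- battery_fin (a point): Grip point on the battery pack's fin, 66 above the pack's underside. The fin, 64 long (x) and 14 thick (y), stands upright on the pack's middle and ends 81 above the underside. At the start this point is 17 above the deck, under the cover (the fin stands 32 proud of the deck); the cover must rise 45 to clear the fin.
- tray: Fixed shallow white tray 210 (x) x 140 (y) x 18 high, wall and floor 4 thick, origin at the centre of its underside; it stands on one side of the unit, the charger on the other (either way round).
- charger: Fixed black charging cradle, 150 (x) x 84 (y), origin at the centre of its underside. Its recess, 124 x 58, has its floor 12 above the origin and a rim 8 high around it (20 above the origin). The pack lies in it lengthwise, either end first; its fin point is then 78 above the cradle's origin.
- squeeze_bottle: Loose white bottle, 52 across, 130 high, origin under its centre; to be left alone.
- ink_cup: Loose steel cup, 68 across, 50 high, origin under its centre; to be left alone.
- machine: Loose tattoo machine lying down, about 155 long (x), 26 wide and 32 high, origin under its middle; to be left alone.
- battery: The grey pack, 0.25 to 0.45 kg: block 108 (x) x 44 (y) x 34 high plus the fin on top; origin at the centre of its underside, at the start 7 above the table. The block's top then lies 15 below the deck. It fits its bay with 3 mm side play (4 mm at the ends) and must rise 55 to clear the unit.
- cover: The same cover, origin at the centre of its lower rim. Its tabs' hooks catch under the deck's edge and reach 11.5 below the rim, so set down on a flat floor the cover stands on its hooks, the rim 11.5 above that floor.
Not all that is in view belongs to the job. What is meant by the cover is not purple, and is the larger of those in its own colour. Of the things that look like the charger, the larger one is meant.

How it is judged:
By the outcome, as a careful person would: the job done as asked, in the order asked, and still so for the second after the job is handed in, with the robot touching nothing.
It also fails if it takes over 58 s, if anything falls off the work surface, if the arm or the gripper's body presses on something with over 40 N, if the wrist force passes 120 N, or if a joint passes its speed limit or range.

### The arm

A 6-joint arm with a two-finger parallel gripper is mounted at the origin on the work surface. World frame = base frame: x ahead of the robot, y to its left, z up, the work surface at z = 0. Lengths are in mm, angles in rad, forces in N, time in s.
With the tool pointing down it reaches from about 300 to 875 mm from the base axis. Payload 6.4 kg.
Tool frame: the origin (TCP) lies between the finger pads; the fingertips stand ctrl.tips_ahead ahead of it and the grasp point (between the pads) lies 11 mm behind it (ctrl.tips_ahead is the distance from the TCP to the fingertips, in mm); x points along the fingers, y is the direction in which the jaws open and shut, and the axes are right-handed (so a half turn about x gives the same grasp; the last joint's range is limited). The gripper opens to 85 mm and grips with 20 to 120 N. Pads are 22 mm wide; open, the fingers measure 114 mm over their backs; the gripper's body (76 mm by 85 mm) begins 54 mm behind the grasp point. The pads swing forward as they close: fully open they stand 13 mm farther back than shut.
Start: joints at [0.939, 0.181, 1.607, -0, 1.354, -0.206], TCP at [237.494, 523.677, 239.288] pointing down, gripper open.
Joint ranges: [-2.99, 2.99], [-0.89, 2.07], [0.3, 2.58], [-1.14, 4.28], [0, 2.63], [-3.12, 3.12]. Speed limits (rad/s): [2.57, 2.57, 3.01, 3.14, 3.14, 3.14].

### API

Orientations are given as a 3x3 rotation matrix whose columns are the frame's x, y, z axes.
In Python, from rig import ctrl gives the robot as it stands.
- The arm moves only by the tool step_arm, never from a script. Its argument "rows" is a list of rows, each a list of 3 entries, a list of its own where there are three numbers: the shift along the world's x, y, z in m, then the turn, a rotation vector about the world's x, y, z in degrees, then the opening, from 0 (shut) to 1 (fully open). A call has 1 to 20 rows; each row is the pose to reach, as a shift and turn from the pose measured when the call began; what a row does not reach only later rows make up. A row lasts 1/12 s, in which the tool goes at most 41.7 mm and 7.16 degrees, less where a joint would pass 70% of its speed; a pose out of reach is approached as far as the arm can. A call with a gripper value outside its range is refused whole. The fingers move at their own pace and stop on an object; "force" is the grip in N (left out, the last holds). Time passes only in rows, so rows that repeat a pose let the fingers close. It gives the time, the measured TCP pose, the force and the opening at its end, in the units of the state.
- ctrl.get_state(): the state, without advancing time (a new reading comes with each control period).
- ctrl.capture(name): name is "side" or "top" or "wrist"; returns the picture (480x640x3 uint8, blue, green, red); there is no depth.
- ctrl.camera_info(name): a dict with "vfov" (degrees; the focal length in pixels is half the picture's height over the tangent of half this angle, whatever the lens; pixels are square), "cx", "cy" (the principal point, pixels), "R" (3x3) and "t" (3): a world point X has camera coordinates R X + t; the wrist camera has in their place "hand_eye" (4x4, takes a point from camera to tool coordinates, whose origin is the TCP and whose axes are the tool frame's). Camera axes: x right, y down, z forward; pixel columns grow to the right and rows downward; lengths in mm; the calibration is good to about 2 mm. A picture is of the moment at which its call begins: read the wrist's pose just before it. camera_info takes no time and is no camera call.
- ctrl.finish_job(): hands the job in, once; it reports no verdict.
The state is a dict: "t": time; "joint_pos": joint angles; "qd": joint speeds; "joint_efforts": joint torques, N m; "tool_pos": TCP position; "eef_rot": TCP orientation; "contact_force": force on the tool from outside, world axes, zero at the start; "ft_torque": the same for the moment, N m; "finger_gap": opening from 0.0 (shut) to 1.0 (fully open).
Only numpy, scipy, OpenCV 4.12 (cv2) and the standard library are available. Lean on these libraries where they do the work, as an engineer would, in place of code of your own. Each camera call takes 0.05 s, during which the arm holds its last target. There are 200 camera calls.

## Working session

There is one attempt and no reset: what is moved stays moved. The work goes in short steps, Python scripts to look and compute and a tool call to move; the robot and the scene stay as the last step left them, time stands still between calls to the robot, and variables do not carry over. Pictures are saved under pics/ and viewed, about 8 in all and at most 12, crops included, and the job is handed in when it is done.

Besides the shell and the picture viewer there is one more tool, called after ">>>" as name(argument=value, ...) on one line, values as JSON. step_arm: Moves the arm, as the interface text tells. Its arguments: {"type":"object","properties":{"rows":{"type":"array","items":{"type":"array"}},"force":{"type":"number"}},"required":["rows"]}

```bash
ls; mkdir -p pics; python3 - <<'E'
from rig import ctrl
import cv2,json
s=ctrl.get_state();print(s, ctrl.tips_ahead)
for n in("top","side"):
    cv2.imwrite(f"pics/{n}0.png",ctrl.capture(n)); print(n,ctrl.camera_info(n))
print(ctrl.camera_info("wrist"))
E
```

```text
pics
{'t': 0.0, 'joint_pos': array([ 9.38717217e-01,  1.81574065e-01,  1.60799522e+00, -1.58029586e-05,
        1.35381835e+00, -2.06283069e-01]), 'qd': array([0.0001419 , 0.00047405, 0.00033206, 0.00215536, 0.00074904,
       0.00101072]), 'joint_efforts': array([-4.80718409e-04, -4.44869006e+01, -3.51332581e+01, -3.16337064e-04,
        9.09298804e-03, -1.28097443e-05]), 'tool_pos': array([237.15417028, 523.22125371, 238.37176155]), 'eef_rot': array([[-1.04806637e-03,  4.13041842e-01,  9.10711446e-01],
       [-1.45731056e-03,  9.10710349e-01, -4.13043021e-01],
       [-9.99998389e-01, -1.76008591e-03, -3.52554647e-04]]), 'contact_force': array([-0.13853601,  0.19545126, -0.11136582]), 'ft_torque': array([-0.01371979,  0.00424507, -0.02404418]), 'finger_gap': 0.9976952024441231} 8.0
top {'vfov': 49.15249228270415, 'cx': 322.6516190158508, 'cy': 238.55631784696448, 'R': array([[ 0.02851768, -0.99919709,  0.02814119],
       [-0.99136685, -0.03187618, -0.12718366],
       [ 0.12797858, -0.02427126, -0.9914799 ]]), 't': array([  42.69861735,  519.329508  , 1138.13858286])}
side {'vfov': 46.83983525291365, 'cx': 319.6851571101982, 'cy': 226.44191848228564, 'R': array([[ 0.95562397, -0.29397766,  0.01897288],
       [-0.14229875, -0.51703985, -0.84405027],
       [ 0.25794166,  0.80389485, -0.53592833]]), 't': array([-500.61044659,  189.60609464, 1131.44021661])}
{'vfov': 60.29263319640422, 'cx': 322.82485310221017, 'cy': 238.82734437269582, 'hand_eye': array([[-1.42487417e-05, -3.11364734e-01,  9.50290483e-01,
        -1.33901659e+02],
       [ 9.99999939e-01, -3.36173870e-04, -9.51540065e-05,
         8.54101132e-01],
       [ 3.49090431e-04,  9.50290424e-01,  3.11364720e-01,
        -8.04892425e+01],
       [ 0.00000000e+00,  0.00000000e+00,  0.00000000e+00,
         1.00000000e+00]])}
```

View pics/top0.png

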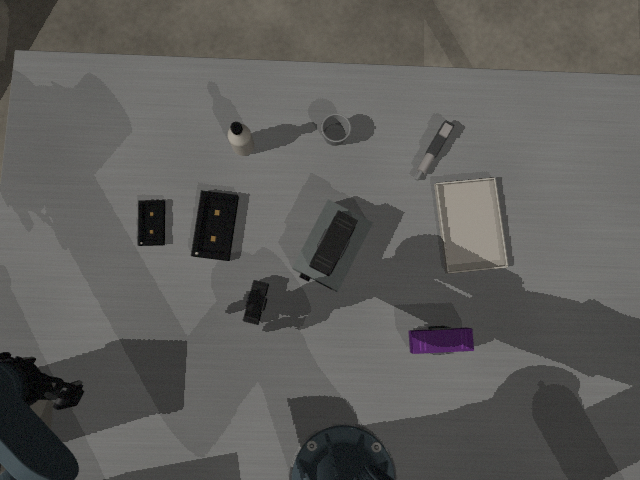

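View pics/side0.png

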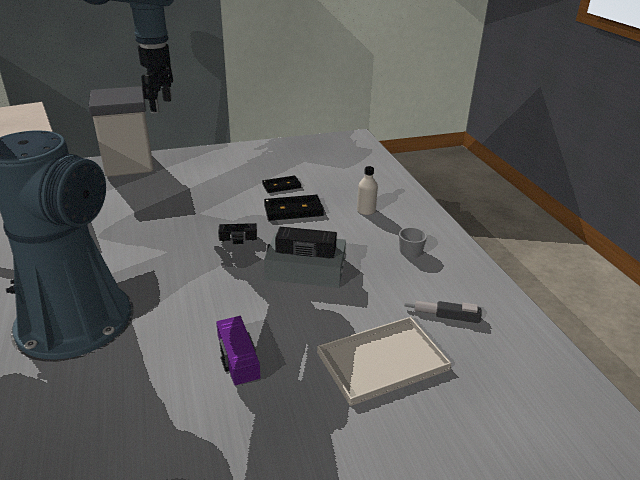

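Covers: dark one on the unit at top (333,243), a smaller dark decoy at (256,302), and a purple one at (441,340). The dark one on the unit is the larger of its colour. Chargers: (215,225) is large and (151,222) is small, so the large one is meant. Next is an enlarged crop to confirm.

```bash
cat > h.py <<'E'
import numpy as np
from rig import ctrl
import cv2
def K(i): 
    f=240/np.tan(np.radians(i["vfov"])/2); return np.array([[f,0,i["cx"]],[0,f,i["cy"]],[0,0,1]])
def cam(n):
    i=ctrl.camera_info(n)
    if n!="wrist": return K(i),i["R"],i["t"]
    s=ctrl.get_state(); H=np.array(i["hand_eye"]); T=np.eye(4); T[:3,:3]=s["eef_rot"]; T[:3,3]=s["tool_pos"]
    M=np.linalg.inv(T@H); return K(i),M[:3,:3],M[:3,3]
def ray(c,p,z):
    k,R,t=c; d=R.T@np.linalg.inv(k)@np.array([p[0],p[1],1.]); o=-R.T@t
    return o+d*(z-o[2])/d[2]
def proj(c,X):
    k,R,t=c; q=(k@(R@np.atleast_2d(X).T+t[:,None])).T; return q[:,:2]/q[:,2:]
def box(c,img,cen,yaw,L,W,z,col,off=(0,0),sc=1):
    C,S=np.cos(yaw),np.sin(yaw); r=np.array([[C,-S],[S,C]])
    P=np.array([[1,1],[1,-1],[-1,-1],[-1,1]])*[L/2,W/2]@r.T+cen
    q=(proj(c,np.c_[P,np.full(4,z)])-off)*sc
    cv2.polylines(img,[np.round(q).astype(int)],True,col,1,cv2.LINE_AA)
E
python3 - <<'E'
import cv2
a=cv2.imread("pics/top0.png")
c=cv2.resize(a[165:330,185:385],None,fx=4,fy=3.6*4/3.6,interpolation=cv2.INTER_CUBIC)
c=cv2.convertScaleAbs(c,alpha=1.8)
c=c[:600]; cv2.imwrite("pics/crop1.png",c)
E
```

```text
(no output)
```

View pics/crop1.png

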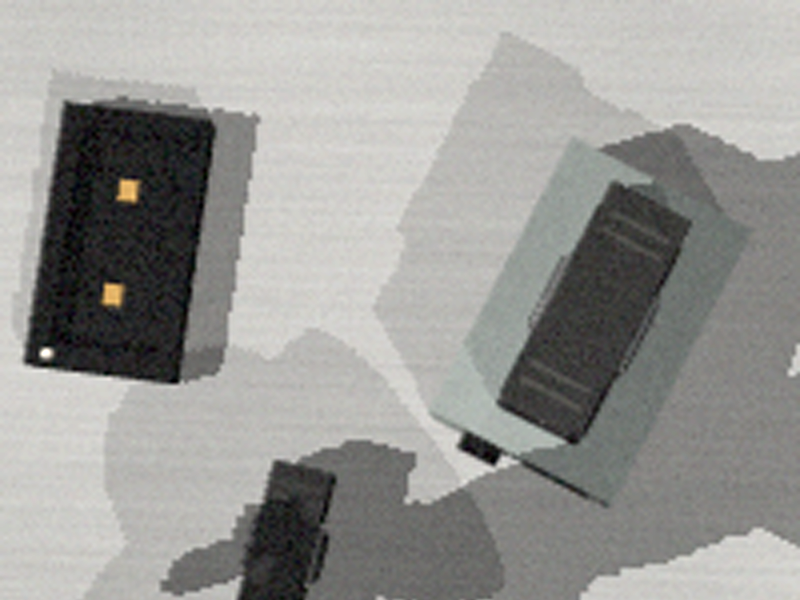

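The crop confirms the target: the dark ribbed hood with both side tabs sits on the grey unit, and the large two-contact cradle is at left. Now I'll compute the poses.

```bash
python3 - <<'E'
from h import *
c=cam("top")
def fit(n,P,z,L,W):
    Q=np.array([ray(c,p,z)[:2] for p in P]); m=Q.mean(0)
    # long edges 1->2,0->3
    d=(Q[0]+Q[1]-Q[2]-Q[3])/2; w=(Q[0]+Q[3]-Q[1]-Q[2])/2
    y=np.arctan2(d[1],d[0]); print(n,m.round(1),"yaw",round(y,4),"wyaw",round(np.arctan2(w[1],w[0])-np.pi/2,4),"L,W",np.linalg.norm(d).round(1),np.linalg.norm(w).round(1))
cr=lambda P:[(x/4+185-.4,y/4+165-.4) for x,y in P]
fit("deck",cr([(574,138),(750,228),(607,505),(432,416)]),56,170,112)
fit("cover",cr([(615,183),(690,220),(575,443),(499,402)]),96,132,48)
fit("charger",cr([(65,102),(213,120),(180,382),(25,362)]),20,150,84)
fit("tray",[(435,183),(500,178),(508,267),(447,272)],18,210,140)
for n,p in(("bottle",(240,150)),("cup",(335,140)),("m",(435,150))): print(n,ray(c,p,0).round())
E
```

```text
deck [502.   37.3] yaw -0.4447 wyaw -0.4433 L,W 171.6 107.5
cover [502.2  37.1] yaw -0.4518 wyaw -0.4484 L,W 132.5 44.8
charger [543.  301.5] yaw -0.0824 wyaw -0.0936 L,W 149.5 85.6
tray [ 563.  -283.4] yaw 0.1037 wyaw 0.1122 L,W 206.2 146.2
bottle [724. 256.   0.]
cup [757.  35.   0.]
m [ 741. -201.    0.]
```

>>> step_arm(rows=[[[0.265, -0.486, -0.05], [0, 0, -1.2], 1], [[0.265, -0.486, -0.05], [0, 0, -1.2], 1], [[0.265, -0.486, -0.05], [0, 0, -1.2], 1], [[0.265, -0.486, -0.05], [0, 0, -1.2], 1], [[0.265, -0.486, -0.05], [0, 0, -1.2], 1], [[0.265, -0.486, -0.05], [0, 0, -1.2], 1], [[0.265, -0.486, -0.05], [0, 0, -1.2], 1], [[0.265, -0.486, -0.05], [0, 0, -1.2], 1], [[0.265, -0.486, -0.05], [0, 0, -1.2], 1], [[0.265, -0.486, -0.05], [0, 0, -1.2], 1], [[0.265, -0.486, -0.05], [0, 0, -1.2], 1], [[0.265, -0.486, -0.05], [0, 0, -1.2], 1], [[0.265, -0.486, -0.05], [0, 0, -1.2], 1], [[0.265, -0.486, -0.05], [0, 0, -1.2], 1], [[0.265, -0.486, -0.05], [0, 0, -1.2], 1], [[0.265, -0.486, -0.05], [0, 0, -1.2], 1], [[0.265, -0.486, -0.05], [0, 0, -1.2], 1], [[0.265, -0.486, -0.05], [0, 0, -1.2], 1]])

```text
t: 1.6
tool_pos: [501.5, 38.8, 188.4]
eef_rot: [[-0.001, 0.43, 0.903], [-0.001, 0.903, -0.43], [-1.0, -0.001, -0.001]]
contact_force: [0.5, -0.7, -0.2]
finger_gap: 0.998
```

```bash
python3 - <<'E'
from h import *
s=ctrl.get_state(); print(s["t"],s["tool_pos"],np.degrees(np.arctan2(s["eef_rot"][1,1],s["eef_rot"][0,1])),s["qd"].round(3))
c=cam("wrist"); im=ctrl.capture("wrist"); im=cv2.convertScaleAbs(im,alpha=1.8)
cen=(502,37.2); y=-.447
box(c,im,cen,y,170,112,56,(0,0,255)); box(c,im,cen,y,132,48,96,(0,255,0)); box(c,im,cen,y,44,56,90,(255,0,0))
cv2.imwrite("pics/w1.png",im)
E
```

```text
1.6 [501.45295805  38.76660189 188.426456  ] 64.50631934038311 [ 0.005 -0.003 -0.004 -0.003 -0.002 -0.002]
```

View pics/w1.png

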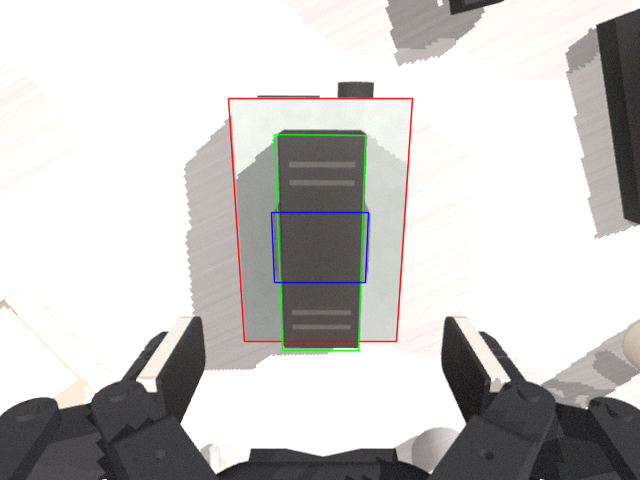

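The overlay matches within about 1 mm. Descend, then squeeze.

>>> step_arm(rows=[[[0.0005, -0.0015, -0.04], [0, 0, 0], 1], [[0.0005, -0.0015, -0.08], [0, 0, 0], 1], [[0.0005, -0.0015, -0.11], [0, 0, 0], 1], [[0.0005, -0.0015, -0.121], [0, 0, 0], 1], [[0.0005, -0.0015, -0.121], [0, 0, 0], 1], [[0.0005, -0.0015, -0.121], [0, 0, 0], 1], [[0.0005, -0.0015, -0.121], [0, 0, 0], 0.4], [[0.0005, -0.0015, -0.121], [0, 0, 0], 0.2], [[0.0005, -0.0015, -0.121], [0, 0, 0], 0], [[0.0005, -0.0015, -0.121], [0, 0, 0], 0], [[0.0005, -0.0015, -0.121], [0, 0, 0], 0], [[0.0005, -0.0015, -0.121], [0, 0, 0], 0], [[0.0005, -0.0015, -0.121], [0, 0, 0], 0], [[0.0005, -0.0015, -0.121], [0, 0, 0], 0]], force=35)

```text
t: 2.82
tool_pos: [503.7, 37.0, 69.7]
eef_rot: [[0.002, 0.43, 0.903], [-0.002, 0.903, -0.43], [-1.0, -0.0, 0.003]]
contact_force: [-1.4, 0.3, 9.5]
finger_gap: 0.554
```

>>> step_arm(rows=[[[-0.001, 0, 0.003], [0, 0, 0], 0], [[-0.001, 0, 0.003], [0, 0, 0], 0], [[-0.001, 0, 0.003], [0, 0, 0], 0], [[-0.001, 0, 0.003], [0, 0, 0], 0]], force=50)

```text
t: 3.15
tool_pos: [502.5, 37.0, 72.7]
eef_rot: [[0.002, 0.43, 0.903], [-0.002, 0.903, -0.43], [-1.0, -0.0, 0.003]]
contact_force: [-0.2, -0.9, -0.9]
finger_gap: 0.55
```

```bash
python3 - <<'E'
from h import *
s=ctrl.get_state(); print(s["t"],s["tool_pos"],s["contact_force"],s["finger_gap"])
im=ctrl.capture("wrist"); im=cv2.convertScaleAbs(im,alpha=1.8)
cv2.imwrite("pics/w2.png",im)
E
```

```text
3.15 [502.52831439  36.98998048  72.71827421] [-0.15039552 -0.89848551 -0.92480141] 0.5497562388703328
```

View pics/w2.png

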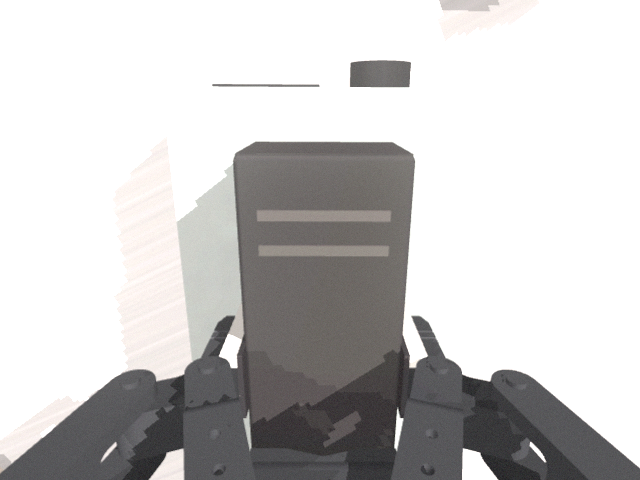

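The pads are seated on both sides of the hood, with the gap steady at 0.55. Lifting in small steps and watching the force.

>>> step_arm(rows=[[[0, 0, 0.002], [0, 0, 0], 0], [[0, 0, 0.004], [0, 0, 0], 0], [[0, 0, 0.004], [0, 0, 0], 0]], force=50)

```text
t: 3.45
tool_pos: [502.6, 37.0, 76.8]
eef_rot: [[0.002, 0.43, 0.903], [-0.002, 0.903, -0.43], [-1.0, -0.0, 0.003]]
contact_force: [-0.3, -0.0, -0.6]
finger_gap: 0.543
```

```bash
python3 - <<'E'
from h import *
im=cv2.convertScaleAbs(ctrl.capture("wrist"),alpha=1.8); o=cv2.imread("pics/w2.png")
cv2.imwrite("pics/w3.png",im)
g=lambda a:cv2.cvtColor(a,6)
for n,(x0,y0,x1,y1) in dict(hood=(230,140,420,260),knob=(340,55,420,95)).items():
    r=cv2.matchTemplate(g(im)[y0-25:y1+25,x0-25:x1+25],g(o)[y0:y1,x0:x1],cv2.TM_CCOEFF_NORMED)
    _,v,_,l=cv2.minMaxLoc(r); print(n,v,np.array(l)-25)
s=cv2.convertScaleAbs(ctrl.capture("side"),alpha=1.6)
cv2.imwrite("pics/s3.png",cv2.resize(s[205:295,240:365],None,fx=5,fy=5,interpolation=2))
E
```

```text
hood 0.9965670108795166 [0 0]
knob 0.9692862033843994 [-1  1]
```

View pics/s3.png

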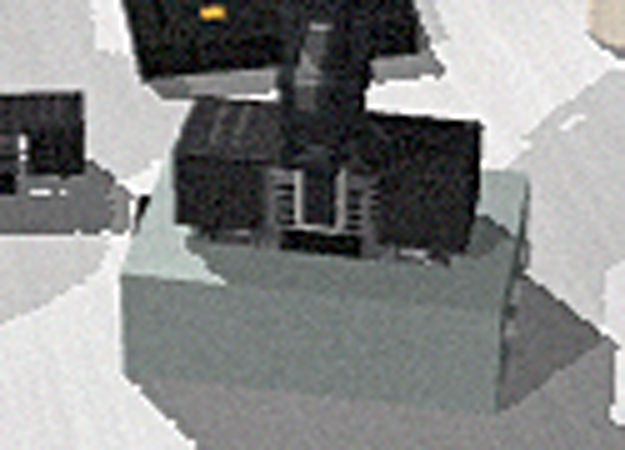

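The cover is off the deck: a gap shows under the rim at crop (230,235), and the hood is static in the wrist view while the unit recedes. Lift straight up, then carry it to the tray.

>>> step_arm(rows=[[[0, 0, 0.008], [0, 0, 0], 0], [[0, 0, 0.02], [0, 0, 0], 0], [[0, 0, 0.04], [0, 0, 0], 0], [[0, 0, 0.06], [0, 0, 0], 0], [[0, 0, 0.075], [0, 0, 0], 0], [[0, 0, 0.078], [0, 0, 0], 0], [[0.003, -0.015, 0.078], [0, 0, 2], 0], [[0.008, -0.045, 0.078], [0, 0, 6], 0], [[0.015, -0.08, 0.078], [0, 0, 11], 0], [[0.022, -0.115, 0.078], [0, 0, 16], 0], [[0.029, -0.15, 0.078], [0, 0, 21], 0], [[0.035, -0.185, 0.078], [0, 0, 26], 0], [[0.042, -0.22, 0.078], [0, 0, 30], 0], [[0.049, -0.255, 0.078], [0, 0, 31.7], 0], [[0.055, -0.29, 0.078], [0, 0, 31.7], 0], [[0.059, -0.312, 0.078], [0, 0, 31.7], 0], [[0.06, -0.32, 0.078], [0, 0, 31.7], 0], [[0.06, -0.32, 0.078], [0, 0, 31.7], 0], [[0.06, -0.32, 0.078], [0, 0, 31.7], 0]])

```text
t: 5.13
tool_pos: [561.9, -282.2, 153.7]
eef_rot: [[0.001, -0.108, 0.994], [0.001, 0.994, 0.108], [-1.0, 0.001, 0.001]]
contact_force: [-0.5, -0.0, -1.4]
finger_gap: 0.545
```

```bash
python3 - <<'E'
from h import *
c=cam("wrist"); im=cv2.convertScaleAbs(ctrl.capture("wrist"),alpha=1.6)
box(c,im,(563,-283.4),.107,210,140,18,(0,0,255))
a=cv2.convertScaleAbs(ctrl.capture("side"),alpha=1.5)
cv2.imwrite("pics/w4.png",np.hstack([cv2.resize(im,(400,300)),cv2.resize(a[200:440,200:520],(400,300))]))
E
```

```text
(no output)
```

View pics/w4.png

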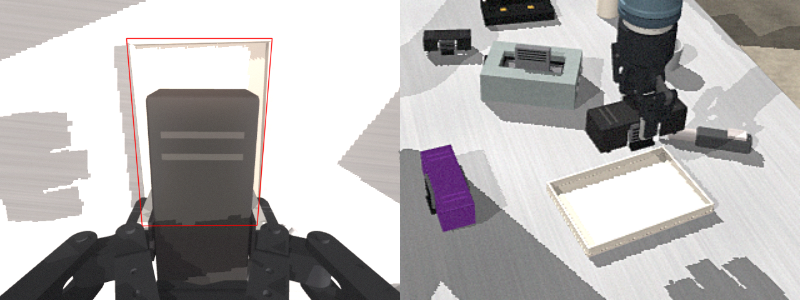

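>>> step_arm(rows=[[[0, 0, -0.02], [0, 0, 0], 0], [[0, 0, -0.05], [0, 0, 0], 0], [[0, 0, -0.08], [0, 0, 0], 0], [[0, 0, -0.105], [0, 0, 0], 0], [[0, 0, -0.115], [0, 0, 0], 0], [[0, 0, -0.119], [0, 0, 0], 0], [[0, 0, -0.12], [0, 0, 0], 0], [[0, 0, -0.121], [0, 0, 0], 0], [[0, 0, -0.122], [0, 0, 0], 0], [[0, 0, -0.123], [0, 0, 0], 0], [[0, 0, -0.123], [0, 0, 0], 0], [[0, 0, -0.123], [0, 0, 0], 0]])

```text
t: 6.23
tool_pos: [562.5, -281.5, 31.9]
eef_rot: [[0.003, -0.109, 0.994], [0.0, 0.994, 0.109], [-1.0, 0.0, 0.003]]
contact_force: [0.1, -0.2, -0.4]
finger_gap: 0.548
```

>>> step_arm(rows=[[[0, 0, -0.001], [0, 0, 0], 0], [[0, 0, -0.002], [0, 0, 0], 0], [[0, 0, -0.003], [0, 0, 0], 0], [[0, 0, -0.003], [0, 0, 0], 0], [[0, 0, -0.003], [0, 0, 0], 0]])

```text
t: 6.65
tool_pos: [562.7, -281.6, 29.2]
eef_rot: [[0.003, -0.109, 0.994], [0.0, 0.994, 0.109], [-1.0, -0.0, 0.003]]
contact_force: [-1.2, 1.3, 2.8]
finger_gap: 0.549
```

Contact came at the predicted height (+2.8 N). Release and rise.

>>> step_arm(rows=[[[0, 0, 0], [0, 0, 0], 0.65], [[0, 0, 0], [0, 0, 0], 0.75], [[0, 0, 0], [0, 0, 0], 0.9], [[0, 0, 0], [0, 0, 0], 1], [[0, 0, 0], [0, 0, 0], 1], [[0, 0, 0.01], [0, 0, 0], 1], [[0, 0, 0.03], [0, 0, 0], 1], [[0, 0, 0.065], [0, 0, 0], 1], [[0, 0, 0.1], [0, 0, 0], 1], [[0, 0, 0.14], [0, 0, 0], 1], [[0, 0, 0.15], [0, 0, 0], 1], [[0, 0, 0.155], [0, 0, 0], 1], [[0, 0, 0.155], [0, 0, 0], 1]])

```text
t: 7.73
tool_pos: [563.4, -282.0, 186.2]
eef_rot: [[0.005, -0.109, 0.994], [-0.002, 0.994, 0.109], [-1.0, -0.002, 0.005]]
contact_force: [0.1, 0.6, -0.4]
finger_gap: 1.001
```

```bash
python3 - <<'E'
from h import *
s=ctrl.get_state(); print(s["tool_pos"],s["contact_force"],s["finger_gap"])
c=cam("wrist"); im=cv2.convertScaleAbs(ctrl.capture("wrist"),alpha=1.5)
ct=cam("top"); t=ctrl.capture("top"); cv2.imwrite("pics/top5.png",t)
t=cv2.resize(cv2.convertScaleAbs(t[170:320,280:480],alpha=1.8),None,fx=2,fy=2)
box(ct,t,(502,37.2),-.447,116,52,56,(0,0,255),(280,170),2)
box(ct,t,(502,37.2),-.447,64,14,88,(0,255,0),(280,170),2)
cv2.imwrite("pics/w5.png",np.hstack([cv2.resize(im,(400,300)),t]))
E
```

```text
[ 563.35092881 -282.03351575  186.18383209] [ 0.14583653  0.56577161 -0.36463213] 1.0007046804598743
```

View pics/w5.png

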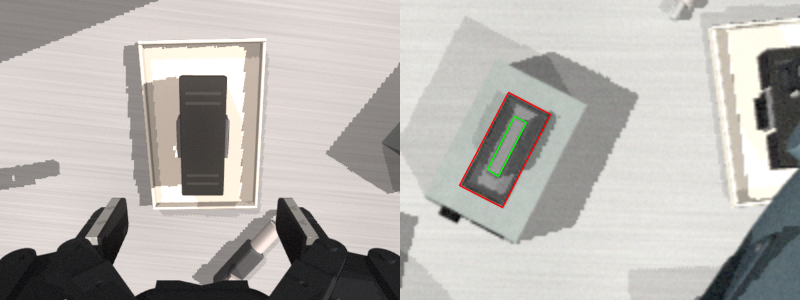

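The cover lies flat inside the tray. Next, go over the fin.

>>> step_arm(rows=[[[-0.008, 0.04, 0], [0, 0, -6], 1], [[-0.016, 0.08, 0], [0, 0, -13], 1], [[-0.024, 0.12, 0], [0, 0, -20], 1], [[-0.031, 0.16, 0], [0, 0, -26], 1], [[-0.038, 0.2, 0], [0.2, 0.25, -31.9], 1], [[-0.046, 0.24, 0], [0.2, 0.25, -31.9], 1], [[-0.054, 0.28, -0.01], [0.2, 0.25, -31.9], 1], [[-0.0615, 0.319, -0.03], [0.2, 0.25, -31.9], 1], [[-0.0615, 0.319, -0.036], [0.2, 0.25, -31.9], 1], [[-0.0615, 0.319, -0.036], [0.2, 0.25, -31.9], 1], [[-0.0615, 0.319, -0.036], [0.2, 0.25, -31.9], 1]])

```text
t: 8.75
tool_pos: [499.3, 38.0, 145.2]
eef_rot: [[-0.005, 0.431, 0.902], [0.005, 0.902, -0.431], [-1.0, 0.003, -0.007]]
contact_force: [0.3, -1.6, 0.2]
finger_gap: 0.999
```

```bash
python3 - <<'E'
from h import *
s=ctrl.get_state(); print(s["tool_pos"],s["eef_rot"].round(3).tolist())
c=cam("wrist"); im=cv2.convertScaleAbs(ctrl.capture("wrist"),alpha=1.6)
box(c,im,(502,37.2),-.447,64,14,88,(0,0,255)); box(c,im,(502,37.2),-.447,116,52,56,(0,255,0))
cv2.imwrite("pics/w6.png",im)
E
```

```text
[499.30161232  38.02380127 145.1825518 ] [[-0.005, 0.431, 0.902], [0.005, 0.902, -0.431], [-1.0, 0.003, -0.007]]
```

View pics/w6.png

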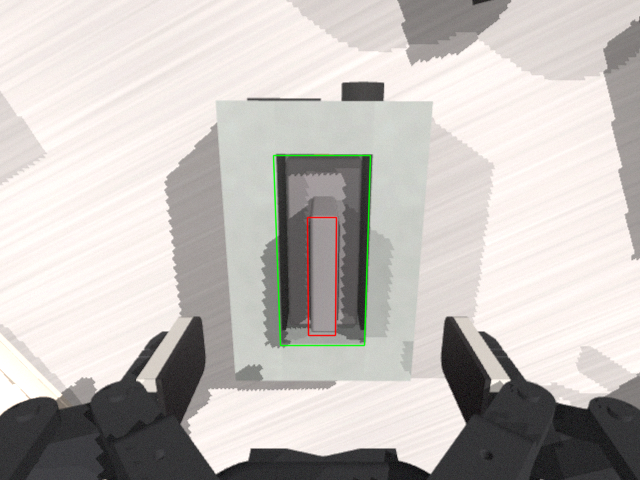

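>>> step_arm(rows=[[[0.003, -0.001, -0.03], [-0.3, -0.3, 0], 1], [[0.003, -0.001, -0.06], [-0.3, -0.3, 0], 1], [[0.003, -0.001, -0.077], [-0.3, -0.3, 0], 1], [[0.003, -0.001, -0.077], [-0.3, -0.3, 0], 1], [[0.003, -0.001, -0.077], [-0.3, -0.3, 0], 1], [[0.003, -0.001, -0.077], [-0.3, -0.3, 0], 0.4], [[0.003, -0.001, -0.077], [-0.3, -0.3, 0], 0], [[0.003, -0.001, -0.077], [-0.3, -0.3, 0], 0], [[0.003, -0.001, -0.077], [-0.3, -0.3, 0], 0], [[0.003, -0.001, -0.077], [-0.3, -0.3, 0], 0], [[0.003, -0.001, -0.077], [-0.3, -0.3, 0], 0], [[0.003, -0.001, -0.077], [-0.3, -0.3, 0], 0], [[0.003, -0.001, -0.077], [-0.3, -0.3, 0], 0], [[0.003, -0.001, -0.077], [-0.3, -0.3, 0], 0], [[0.003, -0.001, -0.077], [-0.3, -0.3, 0], 0]], force=60)

```text
t: 10.05
tool_pos: [503.8, 36.4, 69.7]
eef_rot: [[0.003, 0.433, 0.902], [-0.0, 0.902, -0.433], [-1.0, 0.001, 0.003]]
contact_force: [-1.0, 1.2, 4.8]
finger_gap: 0.154
```

Gripped the fin (gap ≈13 mm). Lift straight up, then carry it to the charger.

>>> step_arm(rows=[[[0, 0, 0.006], [0, 0, 0], 0], [[0, 0, 0.018], [0, 0, 0], 0], [[0, 0, 0.035], [0, 0, 0], 0], [[0, 0, 0.055], [0, 0, 0], 0], [[0, 0, 0.075], [0, 0, 0], 0], [[0, 0, 0.088], [0, 0, 0], 0], [[0, 0, 0.09], [0, 0, 0], 0], [[0.002, 0.015, 0.09], [0, 0, 2], 0], [[0.006, 0.04, 0.09], [0, 0, 5], 0], [[0.011, 0.075, 0.09], [0, 0, 9], 0], [[0.016, 0.11, 0.09], [0, 0, 13], 0], [[0.022, 0.145, 0.09], [0, 0, 17], 0], [[0.027, 0.18, 0.09], [0, 0, 20], 0], [[0.032, 0.215, 0.09], [0, 0, 20.7], 0], [[0.037, 0.243, 0.09], [0, 0, 20.7], 0], [[0.039, 0.26, 0.09], [0, 0, 20.7], 0], [[0.0395, 0.265, 0.09], [0, 0, 20.7], 0], [[0.0395, 0.265, 0.09], [0, 0, 20.7], 0], [[0.0395, 0.265, 0.09], [0, 0, 20.7], 0]])

```text
t: 11.63
tool_pos: [542.4, 300.6, 158.3]
eef_rot: [[0.001, 0.085, 0.996], [-0.0, 0.996, -0.085], [-1.0, -0.0, 0.001]]
contact_force: [-0.3, -0.5, -3.9]
finger_gap: 0.152
```

```bash
python3 - <<'E'
from h import *
s=ctrl.get_state(); print(s["tool_pos"],s["eef_rot"].round(3).tolist(),s["contact_force"])
c=cam("wrist"); im=cv2.convertScaleAbs(ctrl.capture("wrist"),alpha=1.8)
box(c,im,(543,301.5),-.087,150,84,20,(0,0,255)); box(c,im,(543,301.5),-.087,124,58,20,(0,255,255))
z=s["tool_pos"][2]-62.7
box(c,im,s["tool_pos"][:2],-.087,108,44,z+34,(0,255,0))
cv2.imwrite("pics/w7.png",im)
E
```

```text
[542.40823287 300.56527088 158.30938291] [[0.001, 0.085, 0.996], [-0.0, 0.996, -0.085], [-1.0, -0.0, 0.001]] [-0.33331341 -0.4627756  -3.89728761]
```

View pics/w7.png

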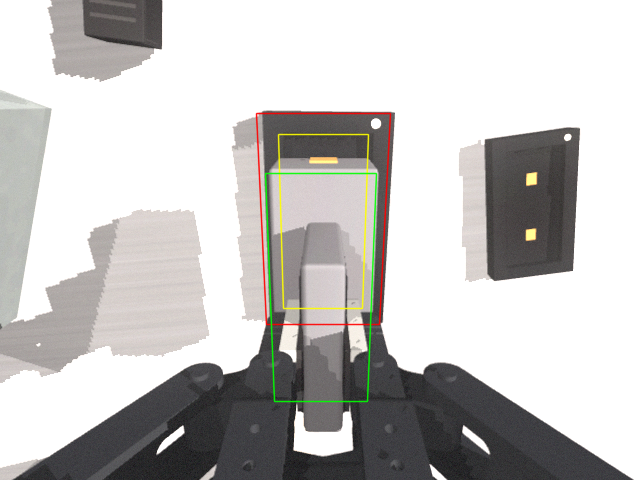

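The pack hangs level. The cradle sits about 1 mm further along +y than estimated, well inside the ±7 mm slack. Lowering.

>>> step_arm(rows=[[[0.0005, 0.0015, -0.015], [0, 0, 0], 0], [[0.0005, 0.0015, -0.035], [0, 0, 0], 0], [[0.0005, 0.0015, -0.055], [0, 0, 0], 0], [[0.0005, 0.0015, -0.07], [0, 0, 0], 0], [[0.0005, 0.0015, -0.076], [0, 0, 0], 0], [[0.0005, 0.0015, -0.078], [0, 0, 0], 0], [[0.0005, 0.0015, -0.079], [0, 0, 0], 0], [[0.0005, 0.0015, -0.08], [0, 0, 0], 0], [[0.0005, 0.0015, -0.081], [0, 0, 0], 0], [[0.0005, 0.0015, -0.082], [0, 0, 0], 0], [[0.0005, 0.0015, -0.082], [0, 0, 0], 0], [[0.0005, 0.0015, -0.082], [0, 0, 0], 0]])

```text
t: 12.68
tool_pos: [543.3, 301.8, 77.1]
eef_rot: [[0.002, 0.086, 0.996], [0.0, 0.996, -0.086], [-1.0, 0.0, 0.002]]
contact_force: [-0.3, -0.5, -4.1]
finger_gap: 0.15
```

>>> step_arm(rows=[[[0, 0, -0.001], [0, 0, 0], 0], [[0, 0, -0.002], [0, 0, 0], 0], [[0, 0, -0.003], [0, 0, 0], 0], [[0, 0, -0.003], [0, 0, 0], 0], [[0, 0, -0.003], [0, 0, 0], 0]])

```text
t: 13.1
tool_pos: [543.5, 302.0, 74.8]
eef_rot: [[0.002, 0.086, 0.996], [0.0, 0.996, -0.086], [-1.0, 0.0, 0.002]]
contact_force: [-4.3, -0.1, 4.0]
finger_gap: 0.155
```

Landed at the predicted height. Release, retreat and check.

>>> step_arm(rows=[[[0, 0, 0], [0, 0, 0], 0.25], [[0, 0, 0], [0, 0, 0], 0.4], [[0, 0, 0], [0, 0, 0], 0.7], [[0, 0, 0], [0, 0, 0], 1], [[0, 0, 0], [0, 0, 0], 1], [[0, 0, 0.01], [0, 0, 0], 1], [[0, 0, 0.03], [0, 0, 0], 1], [[0, 0, 0.06], [0, 0, 0], 1], [[0, 0, 0.09], [0, 0, 0], 1], [[-0.03, 0, 0.12], [0, 0, 0], 1], [[-0.06, 0, 0.14], [0, 0, 0], 1], [[-0.07, 0, 0.14], [0, 0, 0], 1], [[-0.07, 0, 0.14], [0, 0, 0], 1]])

```text
t: 14.18
tool_pos: [472.4, 302.7, 216.8]
eef_rot: [[0.005, 0.085, 0.996], [0.002, 0.996, -0.085], [-1.0, 0.002, 0.005]]
contact_force: [0.3, 0.7, -0.3]
finger_gap: 1.001
```

```bash
python3 - <<'E'
from h import *
s=ctrl.get_state(); print(s["tool_pos"],s["contact_force"],s["finger_gap"])
c=cam("wrist"); im=cv2.convertScaleAbs(ctrl.capture("wrist"),alpha=1.6)
box(c,im,(543,302.5),-.09,108,44,46,(0,255,0)); box(c,im,(543,302.5),-.09,124,58,20,(0,255,255))
a=cv2.convertScaleAbs(ctrl.capture("side"),alpha=1.5)
cv2.imwrite("pics/w8.png",np.vstack([np.hstack([cv2.resize(im,(400,300)),cv2.resize(a[150:300,220:420],(400,300))]),np.hstack([cv2.resize(a[290:410,300:460],(400,300)),cv2.resize(a,(400,300))])]))
E
```

```text
[472.36345937 302.66489292 216.84510188] [ 0.25809176  0.69171442 -0.3196502 ] 1.0008108557525717
```

View pics/w8.png

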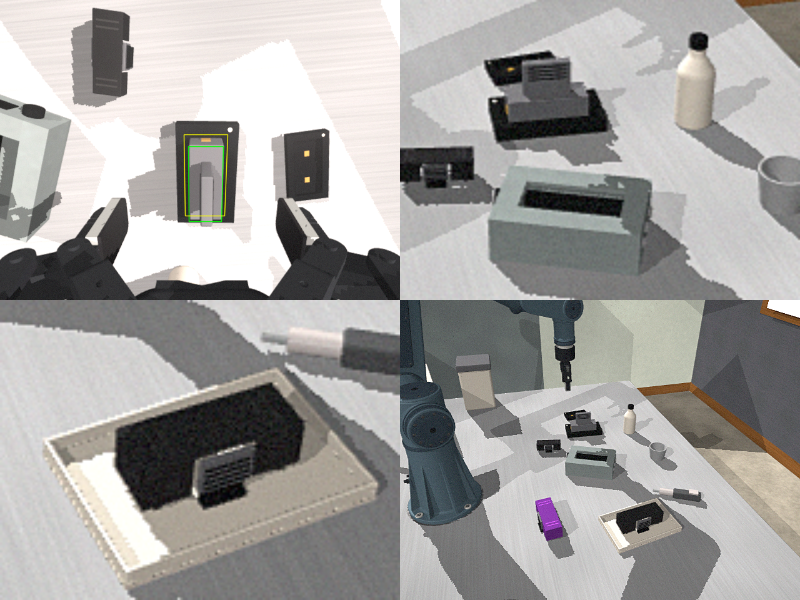

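The pack sits level inside the recess, with its top matching the overlay at z=46. The cover stands upright in the tray, and the bottle, cup and machine are undisturbed. Handing in.

```bash
python3 -c "
from rig import ctrl
print(ctrl.finish_job(), ctrl.get_state()['t'])"
```

```text
the job is handed in; nothing more can be done
the job is handed in; nothing more can be done
```

The job is done and handed in at about 14 s of the 58 s allowed. I pinched both tabs, lifted the cover straight off and set it down in the white tray. Then I lifted the pack out by its fin and set it in the recess of the larger charging cradle.

- **Placing:** both parts touched down at the heights I had worked out (tool at 29.2 mm for the cover, 74.8 mm for the pack), with at most 4 N of contact force showing, and I released them only after contact.
- **Last pictures:** the cover stands upright within the tray walls. The pack lies level and right way up inside the recess. The bottle, cup and tattoo machine look to be where they started, judged by eye.
- **Gripper:** it was open, clear of everything, and reading about zero force.
- **One reading disagreed:** while pinching, the jaws stopped at about 47 mm instead of the 40 mm expected with both tabs fully pressed. The hooks still came free, with no pull showing on the force sensor.

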